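# Hang the sugar pail on the cafe counter rail

### The arm

A 6-joint arm with a two-finger parallel gripper is mounted at the origin on the work surface. World frame = base frame: x ahead of the robot, y to its left, z up, the work surface at z = 0. Lengths are in m, angles in rad, forces in N, time in s.
With the tool pointing down it reaches from about 0.275 to 0.825 m from the base axis. Payload 4.9 kg.
Tool frame: the origin (TCP) lies midway between the tips of the shut fingers; the grasp point (between the pads) lies 19 mm behind it (grip_point_offset is the distance from the TCP to the grasp point, in m); z points along the fingers, x is the direction in which the jaws open and shut, and the axes are right-handed (so a half turn about z gives the same grasp; the last joint's range is limited). The gripper opens to 85 mm and grips with 20 to 120 N. Pads are 22 mm wide; open, the fingers measure 114 mm over their backs; the gripper's body (76 mm by 85 mm) begins 54 mm behind the grasp point. The pads swing forward as they close: fully open they stand 13 mm farther back than shut.
Start: joints at [-1.348, 0.326, -0.193, 1.052, 0, 1.437], TCP at [0.192, -0.515, 0.231] pointing down, gripper open.
Joint ranges: [-2.65, 2.65], [-0.97, 1.79], [-1.3, 1.35], [-1.93, 2.1], [-1.47, 1.37], [-3.14, 3.14]. Speed limits (rad/s): [2.57, 2.57, 3.14, 3.14, 3.14, 3.14].

### API

Orientations are given as a rotation vector (axis times angle).
In Python, from cell import * gives the robot as it stands. Calls block until the motion is done:
- movep(position, orientation): joint-space move of the TCP to a pose.
- move_l(position, velocity=0.15, rot=None, until_force=None): straight line of the TCP; rot=None keeps the orientation; velocity is the mean speed in m/s. With until_force (N) it stops when the force on the tool has changed by that much, and returns True; else False.
- set_joints(angles): joint-space move.
- let_go() and grab(newtons=None): open the fingers fully, or close them until they stop; newtons is the grip in N (None keeps the last).
- sleep(seconds).
- ik(position, orientation): joint angles nearest the present ones, or None.
- get_state(): the state.
- grab_frame(name): name is "scene" or "top"; returns a dict with "img" (420x560x3 uint8, red, green, blue), "fx", "fy", "cx", "cy" (pixels), "k1" (the pictures are not rectified: a ray, as slopes to the right and down, at radius r is drawn at 1 + k1 r^2 times it, then the intrinsics apply), "cam_to_world" (4x4, takes a point from camera to world coordinates). Camera axes: x right, y down, z forward; pixel columns grow to the right and rows downward; lengths in m; the calibration is good to about 2 mm. A picture is of the moment at which its call begins. There is no depth.
A pose or a line that the arm cannot do raises MotionError and nothing moves.
- sign_off(): hands the job in, once; it reports no verdict.
Trained networks look in the newest picture that a camera, given by its name, has taken for a name from the list of things; names that differ only in an ending like _2 or _b are one class to them, and where a whole thing is asked for, a point or a joint stands for the part that bears it (a point fixed in the world has none). Each returns a list of dicts, best first, with "score" (0 to 1); they miss things now and then, are a little off and sometimes report something else, mostly with a low value. They report only what shows in the picture. A call takes as long as a camera call. They do not tell look-alikes from the thing itself.
- spot_in(camera, name): "centre" ([column, row] in pixels, amid what is visible of it).
- silhouettes(camera, name): "mask" (420x560 bool, what is visible of it) and "centre" ([column, row] in pixels, amid what is visible of it).
- tip_of(camera, name): "centre" ([column, row] in pixels: a listed point, or the origin of a listed thing).
The state is a dict: "clock": time; "q": joint angles; "joint_velocities": joint speeds; "tau": joint torques, N m; "position": TCP position; "eef_rot": TCP orientation; "contact_force": force on the tool from outside, world axes, zero at the start; "wrist_torque": the same for the moment, N m; "finger_gap": opening from 0.0 (shut) to 1.0 (fully open).
Only numpy, scipy, OpenCV 4.12 (cv2) and the standard library are available. Lean on these libraries where they do the work, as an engineer would, in place of code of your own. Each camera call takes 0.05 s, during which the arm holds its last target. There are 200 camera calls.

### The job

Take the steel S-hook out of its wooden block and hook its upper curl over the middle part of the rail on the counter, then hang the cup with the tall hoop by that hoop from the lower curl of the S-hook. Leave both hanging freely and upright, and leave the similar cup without a hoop where it stands.

Things in the scene. Friction and masses are not known exactly. Their poses are not given: they have to be found in the camera images.
- hook_grip (a point): Centre of the beech grip (30 x 20 x 36 mm in x, y, z) atop the rigid steel S-hook (14 mm wide strip, 90 g); pinch it across y. From here: the upper curl, 43 mm wide, has its inner apex at z -21 mm; its mouth faces +x, between its tip at z -47 and the shank at z -91 (-83 at x 0). On the rail this point is 27 mm above the rail axis. Starts upright in a block slot 34 mm deep, yaw within 20 deg of 0.
- hook_curl (a point): Where the hoop's bar axis rests in the S-hook's lower curl, 4 mm above the curl's inner bottom; 141 mm below hook_grip, same axes. The curl opens up, 43 mm wide inside (x). Its free tip is at x -24 mm, top 22 mm above this point; the shank slants over it from x +24, underside 53 mm above this point at x 0 and 62 at x -24. So enter from -x over the tip, then lower. Hook bottom: 9 mm below here.
- pail_grip (a point): Point on the wooden stick handle of the steel cup with a tall hoop (the pail, about 130 g), 38 mm above its underside. Handle 16 mm wide (y), 22 mm high, from 28 mm in front (-x) of this point to the cup wall 52 mm behind it; pinch it here across y. Cup 90 mm across, 50 mm high, centre at x +95 mm. Starts standing on the counter, yaw within 20 deg of 0.
- pail_hoop (a point): Top middle of the pail's fixed rigid hoop, on the bar's axis: 89 mm behind (+x) and 82 mm above pail_grip, same axes. Round steel bar 8 mm thick; its top runs along y, nearly straight for 48 mm. The hoop stands upright in the y-z plane, its top 70 mm above the cup's rim, and the pail balances under it.
- rail_mid (a point): Middle of the horizontal rail, on its axis, 270 mm above the counter. Steel bar 12 mm thick along this frame's y, fixed on posts 170 mm either side; x is level, away from the robot (yaw within 15 deg of 0), z up. The space under the rail between the posts is free.
- scoop: The other steel cup with a wooden stick handle: same cup and handle, no hoop. Origin at the centre of the cup's underside. A bystander, to be left alone.
Mind the look-alikes: they are no part of the job. Leave any green or red look-alike of the part that bears pail_grip alone.

How it is judged:
On the way:
1. the S-hook hangs on the middle part of the rail by its upper curl, let go, before the pail is hung (x of hook_grip in the frame of rail_mid between -0.02 and 0.02 m and y of hook_grip in the frame of rail_mid between -0.1 and 0.1 m and z of hook_grip in the frame of rail_mid between 0.015 and 0.035 m and contact force between the fingers and hook below 0.1 N and distance between pail_hoop and hook_curl above 0.04 m), for 0.2 s.
At the end, for the whole second after the job is handed in: The S-hook hangs by its upper curl on the rail within 100 mm of the rail's middle and within 20 degrees of upright; the pail hangs by its hoop in the hook's lower curl, upright within 20 degrees, clear of the counter and practically still (under 80 mm/s) (x of hook_grip in the frame of rail_mid between -0.02 and 0.02 m and y of hook_grip in the frame of rail_mid between -0.1 and 0.1 m and z of hook_grip in the frame of rail_mid between 0.015 and 0.035 m and angle between each of hook_grip, pail_hoop's own z axis and vertical below 0.35 rad and x of pail_hoop in the frame of hook_curl between -0.02 and 0.02 m and y of pail_hoop in the frame of hook_curl between -0.03 and 0.03 m and z of pail_hoop in the frame of hook_curl between -0.01 and 0.015 m and linear speed of pail below 0.08 m/s); the robot touches nothing.
It fails at once if the cup without a hoop is moved by more than 30 mm (distance of scoop from where it was at the start of the episode above 0.03 m).
It also fails if it takes over 72 s, if anything falls off the work surface, if the arm or the gripper's body presses on something with over 40 N, if the wrist force passes 120 N, or if a joint passes its speed limit or range.

## Working session

There is one attempt and no reset: what is moved stays moved. The work goes in short steps, each a Python script; the robot and the scene stay as the last script left them, time stands still between calls to the robot, and variables do not carry over. Pictures are saved under pics/ and viewed, about 8 in all and at most 12, crops included, and the job is handed in when it is done.

```bash
mkdir -p pics; cat > h.py <<'E'
from cell import *
import numpy as np, cv2
from scipy.spatial.transform import Rotation as R
def ray(f,px):
    u=np.array([(px[0]-f['cx'])/f['fx'],(px[1]-f['cy'])/f['fy']]);s=u.copy()
    for _ in range(20): s=u/(1+f['k1']*(s@s))
    T=np.array(f['cam_to_world']);d=T[:3,:3]@np.r_[s,1];return T[:3,3],d/np.linalg.norm(d)
def proj(f,p):
    T=np.array(f['cam_to_world']);c=T[:3,:3].T@(np.asarray(p)-T[:3,3]);s=c[:2]/c[2];s=s*(1+f['k1']*(s@s))
    return np.array([s[0]*f['fx']+f['cx'],s[1]*f['fy']+f['cy']])
def onz(f,px,z):
    o,d=ray(f,px);return o+d*(z-o[2])/d[2]
def tri(f,a,g,b):
    o1,d1=ray(f,a);o2,d2=ray(g,b)
    s=np.linalg.lstsq(np.c_[d1,-d2],o2-o1,rcond=None)[0]
    p,q=o1+s[0]*d1,o2+s[1]*d2;return (p+q)/2,np.linalg.norm(p-q)
def down(yaw): # tool x (jaw) along world direction yaw+90deg, tool z down
    x=np.array([-np.sin(yaw),np.cos(yaw),0]);z=np.array([0,0,-1.]);return R.from_matrix(np.c_[x,np.cross(z,x),z]).as_rotvec()
def save(f,n,box=None,k=1):
    im=f['img'][...,::-1]
    if box: im=im[box[1]:box[3],box[0]:box[2]]
    cv2.imwrite('pics/'+n,cv2.resize(im,None,fx=k,fy=k,interpolation=cv2.INTER_CUBIC))
E
python3 - <<'E'
from h import *
fs={c:grab_frame(c) for c in('scene','top')}
save(fs['scene'],'s0.png');save(fs['top'],'t0.png')
for c,f in fs.items():
    T=np.array(f['cam_to_world']);print(c,T[:3,3].round(3),T[:3,2].round(2),f['fx'])
    for n in 'hook_grip hook_curl pail_grip pail_hoop rail_mid scoop'.split():
        print(n,[(np.round(d['centre']).tolist(),round(d['score'],2)) for d in tip_of(c,n)[:5]])
s=get_state();print(s['clock'],s['finger_gap'],R.from_rotvec(s['eef_rot']).as_matrix().round(2))
E
```

```text
scene [1.071 0.541 1.131] [-0.44 -0.38 -0.81] 427.4465797772888
hook_grip [([192.0, 143.0], 0.63), ([270.0, 207.0], 0.29)]
hook_curl [([198.0, 175.0], 0.85)]
pail_grip [([197.0, 259.0], 0.91), ([375.0, 245.0], 0.85), ([362.0, 218.0], 0.85), ([443.0, 229.0], 0.78), ([384.0, 322.0], 0.57)]
pail_hoop [([388.0, 186.0], 0.82), ([355.0, 251.0], 0.78), ([173.0, 270.0], 0.78), ([471.0, 238.0], 0.77), ([412.0, 289.0], 0.56)]
rail_mid [([222.0, 184.0], 0.58)]
scoop [([272.0, 205.0], 0.62)]
top [0.465 0.114 1.334] [ 0.07 -0.02 -1.  ] 411.5803966863126
hook_grip [([410.0, 212.0], 0.63)]
hook_curl [([399.0, 217.0], 0.7)]
pail_grip [([206.0, 249.0], 0.93), ([229.0, 276.0], 0.77), ([162.0, 310.0], 0.74), ([329.0, 139.0], 0.68)]
pail_hoop [([226.0, 310.0], 0.97), ([126.0, 301.0], 0.72), ([147.0, 223.0], 0.68), ([210.0, 221.0], 0.64), ([321.0, 109.0], 0.57)]
rail_mid [([329.0, 168.0], 0.69)]
scoop [([318.0, 236.0], 0.72)]
0.7 1.0019265993805155 [[ 0.35 -0.94  0.  ]
 [-0.94 -0.35 -0.  ]
 [ 0.    0.   -1.  ]]
```

View pics/s0.png

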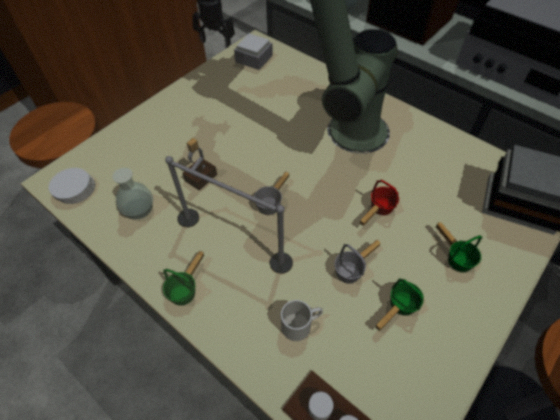

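View pics/t0.png

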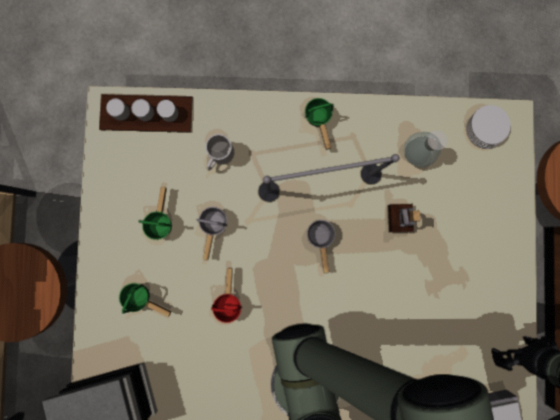

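The scene picture shows the hook in its block at (198,165), the rail running from (170,160) to (280,208), the steel hoop cup at (350,265) and the scoop at (268,200). In the top picture the hook is at (403,217), the rail runs from (268,180) to (395,158), the hoop cup is at (213,221) and the scoop at (320,236).

Candidates for the pail, in top pixels: green (157,225), (135,297), (319,112); red (227,308); steel without hoop (320,236); mug (219,150). The bare-steel cup with a hoop at (213,221) fits the description. One close crop will check that choice and the hook.

```bash
python3 - <<'E'
from h import *
t=grab_frame('top');s=grab_frame('scene')
def cr(f,x,y,w=30,k=6.5):
    return cv2.resize(f['img'][y-w:y+w,x-w:x+w,::-1],(390,290) if 0 else (300,300),interpolation=cv2.INTER_CUBIC)
cv2.imwrite('pics/c1.png',np.clip(1.6*np.vstack([np.hstack([cr(t,402,217),cr(t,212,228)]),np.hstack([cr(s,198,160),cr(s,358,258)])]).astype(float),0,255).astype(np.uint8))
P=lambda a,b:print(*[(p.round(4),round(e,4)) for p,e in [tri(t,a,s,b)]])
print('grip');P((410,212),(192,143));print('curl');P((399,217),(198,175))
print('pail');P((206,249),(375,245));P((210,221),(355,251))
print('rail');P((329,168),(222,184))
a,b=onz(t,(268,180),.27),onz(t,(395,158),.27);print(a,b,(a+b)/2)
for n in ('pail_grip','hook_grip'):
  for c,f in(('top',t),('scene',s)):
    for d in silhouettes(c,n)[:6]:
        ys,xs=np.nonzero(d['mask']);print(n,c,np.round(d['centre']),round(d['score'],2),len(xs),xs.min(),xs.max(),ys.min(),ys.max())
for n in ['hook_grip','hook_curl','pail_grip','pail_hoop','rail_mid']:
    print(n,[[np.round(d['centre'],1).tolist() for d in tip_of(c,n)[:5]] for c in('top','scene')])
E
```

```text
grip
(array([ 0.544 , -0.2678,  0.1861]), np.float64(0.0033))
curl
(array([ 0.5384, -0.2889,  0.0134]), np.float64(0.0031))
pail
(array([0.4184, 0.3286, 0.0579]), np.float64(0.0113))
(array([0.5036, 0.3092, 0.1155]), np.float64(0.0088))
rail
(array([ 0.6462, -0.0236,  0.2781]), np.float64(0.0012))
[0.6112568 0.1344594 0.27     ] [ 0.67884151 -0.19826809  0.27      ] [ 0.64504916 -0.03190434  0.27      ]
pail_grip top [209. 224.] 0.85 780 197 226 207 259
pail_grip top [228. 305.] 0.81 790 212 241 269 322
pail_grip top [159. 223.] 0.77 812 139 171 187 239
pail_grip top [136. 299.] 0.71 832 119 170 283 315
pail_grip scene [183. 284.] 0.96 1142 163 203 251 305
pail_grip scene [404. 300.] 0.94 1136 376 423 279 329
pail_grip scene [464. 254.] 0.9 1161 436 482 222 272
pail_grip scene [352. 261.] 0.68 1013 334 379 240 283
hook_grip top [408. 213.] 0.82 299 399 419 208 225
hook_grip scene [195. 150.] 0.65 273 187 204 139 169
hook_grip [[[413.3, 212.2]], [[192.1, 145.2]]]
hook_curl [[[399.5, 214.4]], [[200.8, 177.9]]]
pail_grip [[[160.2, 308.6], [207.7, 248.7], [162.6, 194.6], [228.5, 275.0], [328.3, 140.3]], [[443.8, 231.7], [196.1, 262.6], [387.2, 320.9], [365.8, 218.6], [371.3, 243.9]]]
pail_hoop [[[126.0, 303.5], [210.4, 220.6], [145.9, 224.1], [224.9, 311.4], [323.2, 109.4]], [[470.3, 237.4], [388.3, 188.3], [174.3, 270.6], [411.3, 283.9], [353.0, 254.1]]]
rail_mid [[[330.2, 166.5]], [[222.8, 186.4]]]
```

View pics/c1.png

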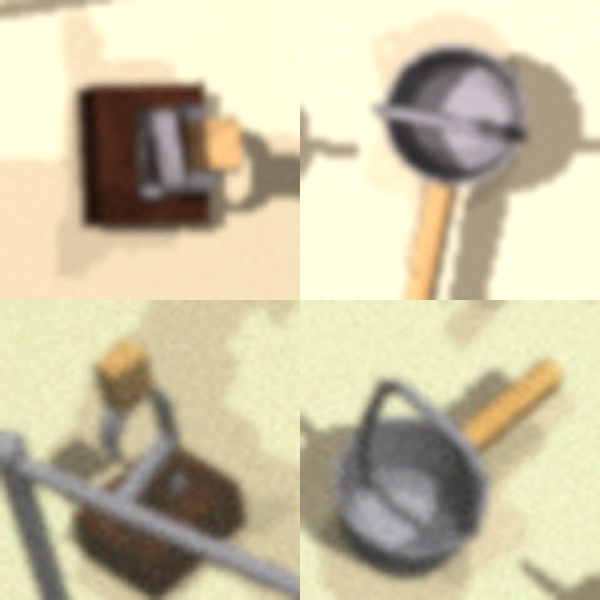

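The crop confirms the choice: a bare-steel cup with a tall hoop at top (213,221). The hook grip's top face is at about top (416.7,215.7) and scene (192.4,141.5). Next I fit the poses and check them with one overlay.

```bash
cat >> h.py <<'E'
def pts(o,yaw,l): return np.asarray(o)+np.asarray(l)@np.array([[np.cos(yaw),np.sin(yaw),0],[-np.sin(yaw),np.cos(yaw),0],[0,0,1.]])
HOOKM=np.array([[a,b,c] for a in(-.015,.015) for b in(-.01,.01) for c in(-.018,.018)]+[[-.0215,0,-.04],[.0215,0,-.045]])
th=np.linspace(0,6.28,24)
PAILM=np.r_[np.c_[.095+.045*np.cos(th),.045*np.sin(th),0*th+.012],[[-.028,-.008,.011],[-.028,.008,.011],[.052,-.008,.011],[.052,.008,.011],[.089,-.024,.082],[.089,.024,.082],[.089,0,.082]]]
E
python3 - <<'E'
from h import *
t=grab_frame('top');s=grab_frame('scene')
g,e=tri(t,(416.7,215.7),s,(192.4,141.5));print('griptop',g.round(4),e)
a,b=onz(t,(388,205),.045),onz(t,(412.6,204),.045);c,d=onz(t,(389,232.6),.045),onz(t,(413,231.4),.045)
print('block',a,b,c,d);hy=np.mean([np.arctan2((a-b)[1],(a-b)[0]),np.arctan2((c-d)[1],(c-d)[0])])-np.pi/2;print('hookyaw',np.degrees(hy))
for f,gp,hp in((t,(207,249),(211.5,221)),(s,(372.5,244.5),(353.5,253))): print('pail',onz(f,gp,.038),onz(f,hp,.12))
print(onz(t,(213,220.6),.05))
pg=(onz(t,(207,249),.038)+onz(s,(372.5,244.5),.038))/2
rc=onz(t,(213,220.6),.05);py=np.arctan2(rc[1]-pg[1],rc[0]-pg[0]);print('pail yaw',np.degrees(py),np.linalg.norm((rc-pg)[:2]))
po=rc-np.array([np.cos(py),np.sin(py),0])*.095;po[2]=.038
hg=g-[0,0,.018]
ry=np.arctan2(.0676,-.3327)-np.pi/2; rm=np.array([.6455,-.028,.27]);print('rail yaw',np.degrees(ry))
RM=np.array([[0,y,0] for y in np.linspace(-.17,.17,9)])
W=[]
for f,cs in((t,[(402,217),(212,228),(330,170)]),(s,[(198,160),(358,258),(222,184)])):
    im=cv2.resize(f['img'][...,::-1],None,fx=4,fy=4,interpolation=cv2.INTER_CUBIC)
    for P in(pts(hg,hy,HOOKM),pts(po,py,PAILM),pts(rm,ry,RM)):
        for p in P: 
            x=(proj(f,p)*4+1.5).round().astype(int);cv2.circle(im,(int(x[0]),int(x[1])),2,(0,0,255),-1)
    W.append(np.hstack([cv2.resize(im[4*(y-w):4*(y+w),4*(x-w):4*(x+w)],(265,265)) for (x,y),w in zip(cs,(30,33,66))]))
cv2.imwrite('pics/o1.png',np.clip(1.5*np.vstack(W).astype(float),0,255).astype(np.uint8))
print('hook',hg,'pail',po)
E
```

```text
griptop [ 0.5322 -0.2887  0.171 ] 0.005166344516241824
block [ 0.57287458 -0.24263145  0.045     ] [ 0.57809889 -0.32141715  0.045     ] [ 0.4857237  -0.24647224  0.045     ] [ 0.49129636 -0.32300814  0.045     ]
hookyaw 3.9790821455838503
pail [0.42072226 0.32390783 0.038     ] [0.50592622 0.30031985 0.12      ]
pail [0.40603668 0.32270399 0.038     ] [0.51125745 0.31420579 0.12      ]
[0.50962458 0.30645428 0.05      ]
pail yaw -9.931290883477397 0.09770925975929115
rail yaw 78.5146491893136
hook [ 0.53222476 -0.28868818  0.15298377] pail [0.41604813 0.32283865 0.038     ]
```

View pics/o1.png

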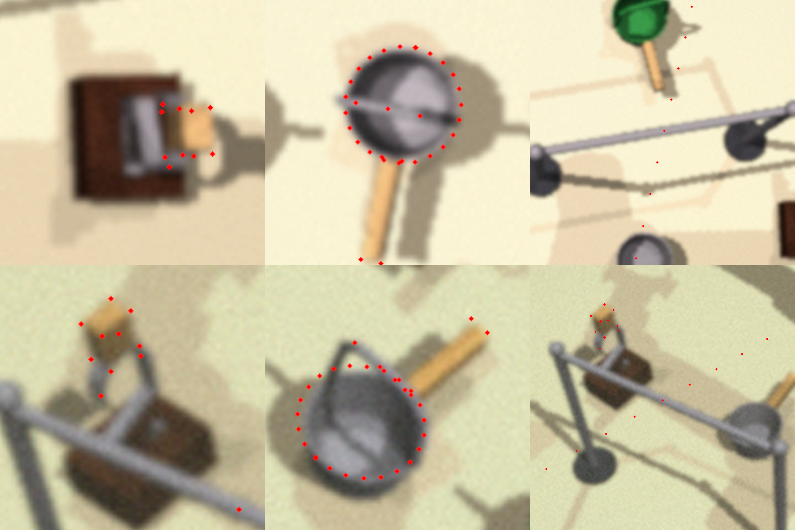

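The overlay fits to about 1 cm. The rail yaw had a sign slip and should be +11.5°; its middle is about (0.645,-0.030). Now I grasp the hook.

```bash
python3 - <<'E'
from h import *
hy=np.radians(4);p=np.array([.535,-.2885,.153])
c=[down(hy),down(hy+np.pi)]
st=get_state();move_l(np.array(st['position'])+[0,0,.1])
q=[ik(p+[0,0,.12],r) for r in c];print(q)
q0=np.array(get_state()['q'])
k=min((i for i in(0,1) if q[i] is not None),key=lambda i:abs(q[i][5]-0)*.5+abs(np.array(q[i])-q0).max());rot=c[k];print(k)
movep(p+[0,0,.12],rot)
hit=move_l(p+[0,0,-.011],.12,until_force=8);print('hit',hit,get_state()['position'])
if not hit:
    grab(50);s=get_state();print('gap',s['finger_gap'],s['position'])
    move_l(p+[0,0,.21],.12)
s=get_state();print(s['clock'],s['finger_gap'],s['contact_force'],s['q'])
f=grab_frame('scene');g=grab_frame('top');cv2.imwrite('pics/g1.png',cv2.resize(np.hstack([f['img'][80:220,120:260],g['img'][140:280,340:480]])[...,::-1],(800,400)))
E
```

```text
[array([-0.61593858,  0.41420342,  0.04465068,  1.20124358,  0.        ,
       -0.68575175]), array([-0.61593858,  0.41420342,  0.04465068,  1.20124358,  0.        ,
        2.45584091])]
1
hit False [ 0.53550708 -0.28889069  0.14285782]
gap 0.23052393366653387 [ 0.53515725 -0.28843261  0.14221628]
7.7917 0.22597530560464277 [ 0.55407627  0.32254893 -1.03797326] [-6.15938910e-01  3.98484895e-01  2.43195752e-01  1.41670387e+00
 -1.10302771e-05  2.45582188e+00]
```

View pics/g1.png

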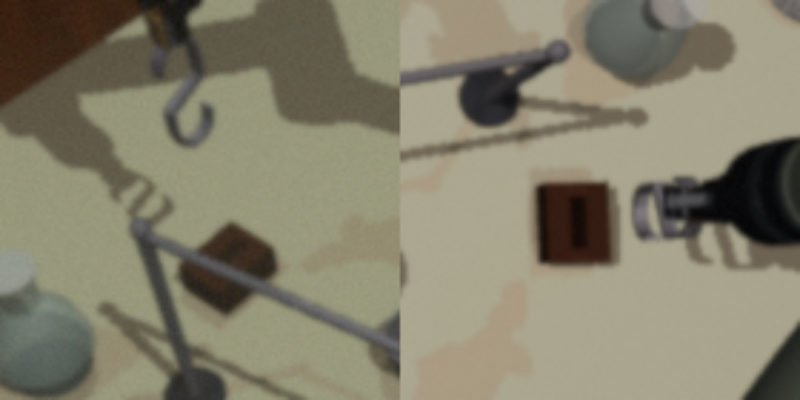

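The hook is held upright and clear of the block (gap 19 mm, weight −1.0 N). I'll take it to the rail at y ≈ −0.04, away from the scoop, and insert it under light force guarding.

```bash
python3 - <<'E'
from h import *
f=grab_frame('scene');s=get_state();tcp=np.array(s['position'])
gc=tcp+[0,0,.011]
print('bottom pred',proj(f,gc-[0,0,.15]),'seen 186.5,129.7; +5mm z',proj(f,gc-[0,0,.145]),'+5mm x',proj(f,gc-[-.005,0,.15]))
ry=np.radians(11.5);rm=np.array([.645,-.030,.27]);X=np.array([np.cos(ry),np.sin(ry),0]);Y=np.array([-X[1],X[0],0])
rot=down(ry+np.pi)
pre=rm-.10*X-.04*Y;pre[2]=.27+.066-.011
m=tcp.copy();m[2]=max(m[2],.36)
move_l(pre+[0,0,.03],.2,rot=rot)
move_l(pre,.1)
F=grab_frame('scene');g=grab_frame('top')
im=np.hstack([F['img'][100:240,150:290],g['img'][110:250,270:410]])[...,::-1];cv2.imwrite('pics/g2.png',cv2.resize(np.clip(im*1.4,0,255).astype(np.uint8),(800,400)))
t=np.array(get_state()['position'])+[0,0,.011]
for n,o in(('railpt',rm-.04*Y),('grip',t),('bottom',t-[0,0,.15]),('curltop',t-[0,0,.018])): print(n,((proj(F,o)-[150,100])*400/140).round(),((proj(g,o)-[270,110])*400/140+[400,0]).round())
print(get_state()['clock'],t)
E
```

```text
bottom pred [187.86697031 129.50045601] seen 186.5,129.7; +5mm z [187.55764547 128.28375238] +5mm x [186.6369509  130.40337493]
railpt [167. 225.] [618. 161.]
grip [217. 104.] [653. 261.]
bottom [234. 210.] [622. 274.]
curltop [220. 118.] [649. 263.]
9.6417 [ 0.55530437 -0.08959398  0.33671508]
```

View pics/g2.png

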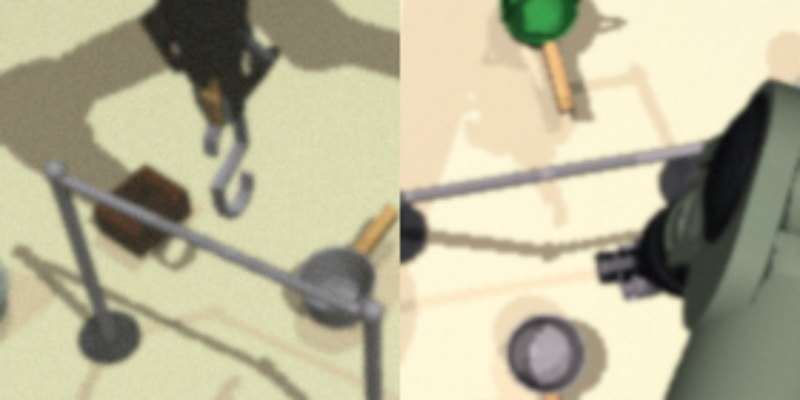

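The held hook's bottom lands at scene-crop (234,211), as predicted, and the rail lies where modelled. Inserting.

```bash
python3 - <<'E'
from h import *
ry=np.radians(11.5);X=np.array([np.cos(ry),np.sin(ry),0])
p=np.array(get_state()['position'])
h=move_l(p+.10*X,.08,until_force=6);s=get_state();print('in',h,s['position'],(np.array(s['position'])-p)@X)
if not h:
    p=np.array(s['position'])
    h=move_l(p-[0,0,.052],.05,until_force=4);s=get_state();print('down',h,s['position'],s['contact_force'])
    F=grab_frame('scene');im=F['img'][120:260,150:290][...,::-1]
    g=grab_frame('top');im=np.hstack([im,g['img'][110:250,270:410][...,::-1]])
    cv2.imwrite('pics/g3.png',cv2.resize(np.clip(im*1.4,0,255).astype(np.uint8),(800,400)))
print(s['clock'])
E
```

```text
in False [ 0.65302787 -0.06972736  0.32586269] 0.09972243863149406
down True [ 0.65289725 -0.06965552  0.28100253] [ 0.22134262 -1.22807206  3.37880796]
11.8667
```

View pics/g3.png

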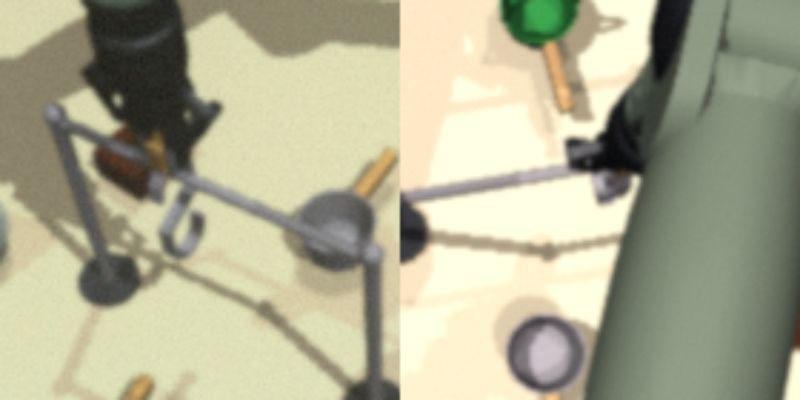

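The hook stopped on the rail with its curl over it. Releasing it and retreating upward.

```bash
python3 - <<'E'
from h import *
p=np.array(get_state()['position'])
let_go();move_l(p+[0,0,.12],.1)
move_l(np.array([.50,.10,.42]),.3)
sleep(.3)
F=grab_frame('scene');g=grab_frame('top')
im=np.hstack([F['img'][120:260,120:260],g['img'][110:250,280:420]])[...,::-1]
cv2.imwrite('pics/g4.png',cv2.resize(np.clip(im*1.4,0,255).astype(np.uint8),(800,400),interpolation=cv2.INTER_CUBIC))
for n in('hook_grip','hook_curl'):
    a,b=tip_of('top',n),tip_of('scene',n);print(n,[(d['centre'],d['score']) for d in a],[(d['centre'],d['score']) for d in b])
    if a and b: print(tri(g,a[0]['centre'],F,b[0]['centre']))
print(get_state()['clock'])
E
```

```text
hook_grip [([345.2, 165.5], 0.78)] [([205.8, 174.2], 0.66)]
(array([ 0.65421435, -0.06653349,  0.29079529]), np.float64(0.00870229379077866))
hook_curl [([336.7, 168.5], 0.49)] [([213.7, 205.0], 0.9)]
(array([ 0.66270988, -0.05854027,  0.17358548]), np.float64(0.0004794662968604799))
15.4917
```

View pics/g4.png

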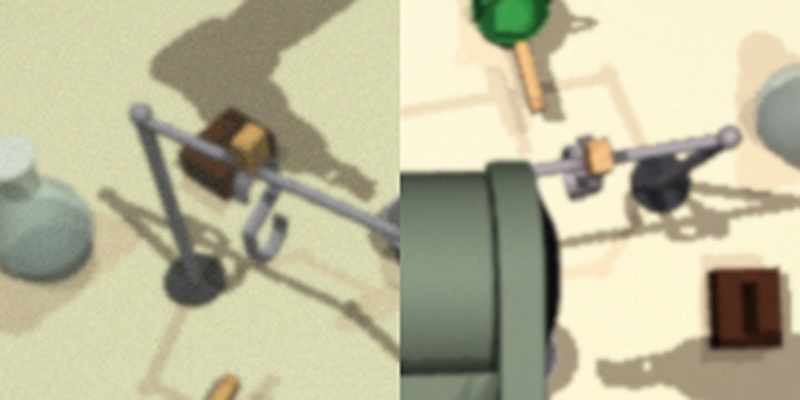

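The hook hangs from the rail, with its bottom at scene crop (265,258) and its grip at top crop (598,155). Next is the pail, with the tool tilted so the wrist stays clear of the rail.

```bash
cat >> h.py <<'E'
ry=np.radians(11.5);RX=np.array([np.cos(ry),np.sin(ry),0]);RY=np.array([-RX[1],RX[0],0])
CURL=np.array([.653,-.069,.156])
def tilt(yaw,t,flip=0):
    x=np.array([-np.sin(yaw),np.cos(yaw),0])*(-1 if flip else 1);z=np.array([np.sin(t)*np.cos(yaw),np.sin(t)*np.sin(yaw),-np.cos(t)])
    M=np.c_[x,np.cross(z,x),z];return R.from_matrix(M).as_rotvec(),z
E
python3 - <<'E'
from h import *
F=grab_frame('scene');print('hook bottom pred',proj(F,CURL-[0,0,.009]),'seen 212.8,210.3')
py=np.radians(-9.9);po=np.array([.417,.323,.038]);t=np.radians(22)
st=get_state();best=None
for fl in(0,1):
    r,z=tilt(py,t,fl);r2,z2=tilt(ry,t,fl)
    g=CURL-.089*RX-[0,0,.082]
    q=[ik(po+.019*z-.1*z,r),ik(po+.019*z,r),ik(np.array([.40,0,.2])+.019*z2,r2),ik(g-.075*RX+[0,0,.04]+.019*z2,r2),ik(g+.019*z2,r2)]
    print(fl,[None if a is None else np.round(a,2).tolist() for a in q])
E
```

```text
hook bottom pred [214.74223919 206.46453853] seen 212.8,210.3
0 [[0.73, 0.25, -0.73, 0.35, -0.3, 0.87], [0.67, 0.45, -0.77, 0.09, -0.28, 0.81], [-0.32, -0.16, -0.95, 0.44, 0.19, -0.49], [-0.49, 0.22, -0.85, 0.2, 0.24, -0.65], [-0.39, 0.39, -0.73, 0.12, 0.21, -0.55]]
1 [[0.73, 0.25, -0.73, 0.35, -0.3, -2.27], [0.67, 0.45, -0.77, 0.09, -0.28, -2.34], [-0.32, -0.16, -0.95, 0.44, 0.19, 2.65], [-0.49, 0.22, -0.85, 0.2, 0.24, 2.49], [-0.39, 0.39, -0.73, 0.12, 0.21, 2.59]]
```

```bash
python3 - <<'E'
from h import *
py=np.radians(-9.9);po=np.array([.417,.323,.038]);t=np.radians(22)
r,z=tilt(py,t);r2,z2=tilt(ry,t)
movep(po+.019*z-.13*z,r)
h=move_l(po+.019*z,.12,until_force=8);s=get_state();print('down',h,s['position'],po+.019*z)
if not h:
    grab(90);s=get_state();print('gap',s['finger_gap'],s['position'])
    move_l(np.array(s['position'])+[0,0,.162],.12);s=get_state();print(s['finger_gap'],s['contact_force'],s['wrist_torque'])
    move_l(np.array([.40,0,.2])+.019*z2,.25,rot=r2)
    g=CURL-.089*RX-[0,0,.082]
    move_l(g-.08*RX+[0,0,.04]+.019*z2,.15)
F=grab_frame('scene');g=grab_frame('top')
im=np.hstack([F['img'][130:270,160:300],g['img'][130:270,260:400]])[...,::-1]
cv2.imwrite('pics/p1.png',cv2.resize(np.clip(im*1.4,0,255).astype(np.uint8),(800,400),interpolation=cv2.INTER_CUBIC))
s=get_state();gp=np.array(s['position'])-.019*z2;hp=gp+.089*RX+[0,0,.082]
for n,o in(('curl',CURL),('grip',gp),('hoop',hp),('hoop+',hp+.024*RY),('hoop-',hp-.024*RY)): print(n,proj(F,o).round(1),((proj(F,o)-[160,130])*400/140).round(),((proj(g,o)-[260,130])*400/140+[400,0]).round())
for n in('hook_curl','pail_hoop','pail_grip'):
    print(n,[[(np.round(d['centre'],1).tolist(),round(d['score'],2)) for d in tip_of(c,n)[:6]] for c in('scene','top')])
print(s['clock'],s['finger_gap'])
E
```

```text
down False [0.42421243 0.32207207 0.02094281] [0.42401154 0.32177629 0.02038351]
gap 0.17343246661204825 [0.42419212 0.32190691 0.02064097]
0.17518139483703762 [-0.09380938 -0.02542091 -2.06184951] [ 0.05254298  0.5668004  -0.01434267]
curl [214.3 204.6] [155. 213.] [626. 123.]
grip [246.7 173.8] [248. 125.] [650. 288.]
hoop [228.2 176.3] [195. 132.] [648. 197.]
hoop+ [235.4 179.3] [215. 141.] [623. 201.]
hoop- [221.2 173.2] [175. 123.] [672. 192.]
hook_curl [[([214.5, 210.0], 0.95), ([223.1, 186.5], 0.36)], [([336.1, 168.1], 0.51)]]
pail_hoop [[([227.8, 179.2], 0.93), ([171.5, 271.5], 0.81), ([411.6, 284.2], 0.77), ([468.5, 237.4], 0.74), ([389.5, 186.5], 0.72)], [([126.6, 302.9], 0.91), ([321.0, 108.3], 0.87), ([222.3, 312.4], 0.84), ([150.2, 220.9], 0.77), ([349.1, 197.1], 0.65)]]
pail_grip [[([387.4, 318.8], 0.93), ([365.7, 219.9], 0.86), ([446.0, 230.8], 0.72), ([250.8, 173.8], 0.71), ([197.8, 262.7], 0.62)], [([330.0, 138.9], 0.92), ([230.1, 272.2], 0.82), ([162.2, 193.6], 0.76), ([345.5, 229.6], 0.62), ([162.7, 311.3], 0.59)]]
23.4917 0.1722322677178359
```

View pics/p1.png

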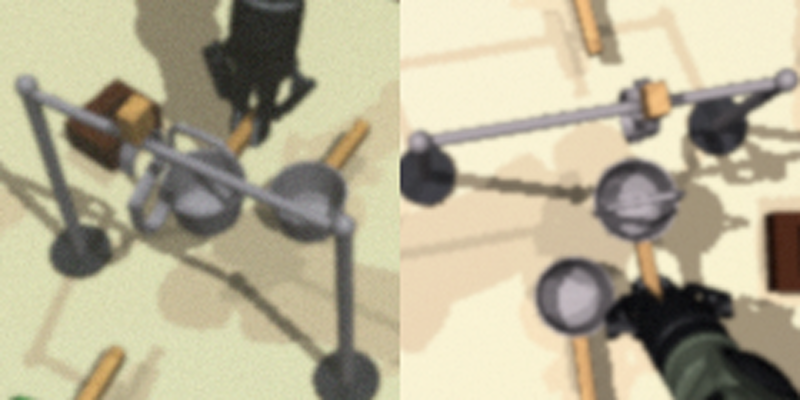

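The pail is held in front of the hook and clear of the scoop. In the scene view both hoop and curl sit a few pixels below prediction. I'll fit hook and hoop once more before engaging.

```bash
cat > fit.py <<'E'
from h import *
from scipy.optimize import minimize
a=np.radians(np.linspace(-12,180,16));up=np.c_[24*np.cos(a),-42.5+24*np.sin(a)]
b=np.radians(np.linspace(0,-192,16));lo=np.c_[24*np.cos(b),-123.5+24*np.sin(b)]
PL=np.r_[up,lo]/1000
def render(f,v,s=4):
    x,y,z,pit,yaw=v;Q=R.from_euler('zy',[yaw,pit]).as_matrix();m=np.zeros((420*s,560*s),np.uint8)
    P=lambda L:np.array([(proj(f,np.array([x,y,z])+Q@np.array(l)))*s+s/2 for l in L]).round().astype(np.int32)
    for i in range(len(PL)-1):
        q=P([(PL[j][0],w,PL[j][1]) for j,w in((i,-.007),(i,.007),(i+1,.007),(i+1,-.007))]);cv2.fillConvexPoly(m,cv2.convexHull(q),1)
    cv2.fillConvexPoly(m,cv2.convexHull(P([(a,b,c) for a in(-.015,.015) for b in(-.01,.01) for c in(-.018,.018)])),1)
    return m
E
python3 - <<'E'
from fit import *
fs={};ms={}
for c in('scene','top'):
    fs[c]=grab_frame(c);d=silhouettes(c,'hook_grip');print(c,[(np.round(k['centre']),k['score']) for k in d])
    e=[k for k in d if k['mask'][150:240,190:240].sum()>50] if c=='scene' else [k for k in d if k['mask'][140:200,320:370].sum()>50]
    ms[c]=cv2.GaussianBlur(cv2.resize(e[0]['mask'].astype(np.float32),None,fx=4,fy=4),(0,0),3)
    print(np.argwhere(e[0]['mask']).min(0),np.argwhere(e[0]['mask']).max(0))
def cost(v):
    J=.5*(v[3]/.3)**2*.02+((v[4]-ry)/.1)**2*.02
    for c in fs:
        r=cv2.GaussianBlur(render(fs[c],v).astype(np.float32),(0,0),3);J+=1-np.minimum(r,ms[c]).sum()/np.maximum(r,ms[c]).sum()
    return J
v0=np.array([.653,-.069,.297,0,ry]);print('J0',cost(v0))
o=minimize(cost,v0,method='Nelder-Mead',options=dict(initial_simplex=np.r_[[v0],v0+np.diag([.01,.008,.008,.12,.08])],maxiter=160))
print(o.fun,o.x.round(4));v=o.x
Q=R.from_euler('zy',[v[4],v[3]]).as_matrix();print('curl fit',(v[:3]+Q@[0,0,-.141]).round(4))
W=[]
for c,(x,y) in(('scene',(212,188)),('top',(340,170))):
    im=cv2.resize(fs[c]['img'],None,fx=4,fy=4,interpolation=cv2.INTER_CUBIC)[...,::-1].copy();im=np.clip(im*1.4,0,255).astype(np.uint8)
    for m,col in((render(fs[c],v),(0,0,255)),((ms[c]>.5).astype(np.uint8),(0,255,0))):
        cv2.drawContours(im,cv2.findContours(m,cv2.RETR_LIST,cv2.CHAIN_APPROX_NONE)[0],-1,col,1)
    W.append(cv2.resize(im[4*y-140:4*y+140,4*x-140:4*x+140],(400,400)))
cv2.imwrite('pics/f1.png',np.hstack(W))
A=[[np.array(d['centre']) for d in tip_of(c,'pail_hoop')] for c in('scene','top')]
E
```

```text
scene [(array([213., 187.]), 0.76)]
[163 201] [211 220]
top [(array([343., 168.]), 0.66), (array([344., 203.]), 0.53)]
[158 338] [180 354]
J0 0.5830373167991638
0.4889295772136879 [ 0.6497 -0.0709  0.2934 -0.0638  0.2014]
curl fit [ 0.6587 -0.0709  0.1527]
```

View pics/f1.png

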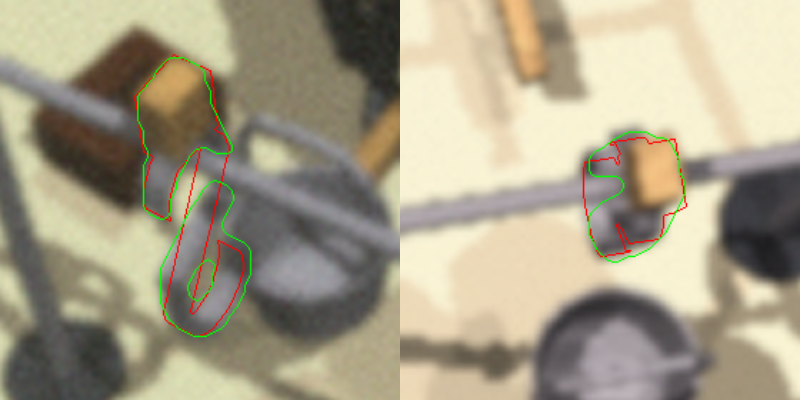

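The fit agrees with the picture: curl at about (0.658,-0.071,0.153), hook tilted 3.7°. The hoop sits within 1–2 px of prediction, so I engage with guarded moves.

```bash
python3 - <<'E'
from h import *
r2,z2=tilt(ry,np.radians(22))
C=np.array([.657,-.071,.153])
g=C-.089*RX-[0,0,.082]+.019*z2
p0=np.array(get_state()['position']);a=g-.08*RX+[0,0,.039]
move_l(a,.05)
f0=np.array(get_state()['contact_force']);
h=move_l(g-.002*RX+[0,0,.039],.05,until_force=3);s=get_state();print('in',h,(np.array(s['position'])-g)@RX,s['contact_force'],f0)
if not h:
    h=move_l(g-.002*RX+[0,0,-.012],.03,until_force=2.5);s=get_state();print('down',h,np.array(s['position'])-g,s['contact_force'])
F=grab_frame('scene');T=grab_frame('top')
im=np.hstack([F['img'][150:230,170:250],T['img'][140:220,300:380]])[...,::-1]
cv2.imwrite('pics/p2.png',cv2.resize(np.clip(im*1.4,0,255).astype(np.uint8),(800,400),interpolation=cv2.INTER_CUBIC))
print(s['clock'])
E
```

```text
in False -0.0022871741276333 [-0.2353032  -0.35061249 -1.75338263] [-0.45689581  0.46506998 -1.25198298]
down True [-0.00130261 -0.00031355  0.00264606] [ 0.38493858 -0.1891398   4.7680834 ]
27.2083
```

View pics/p2.png

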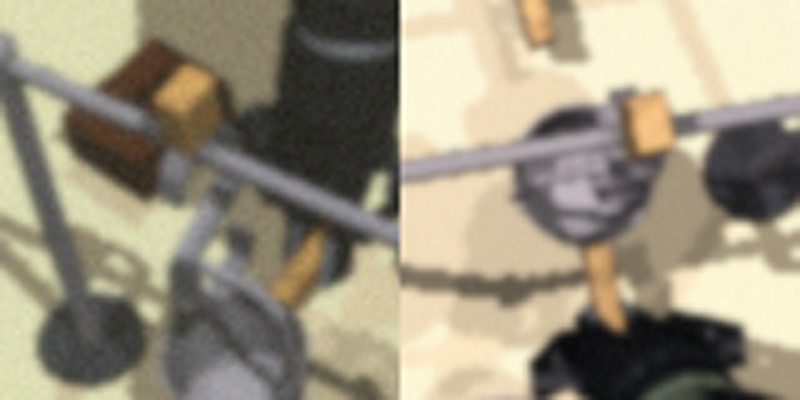

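The hoop bar lies between the curl's tip (237,240) and shank (185,250) in the scene crop, and the upward force shows it is supported. Releasing and backing away.

```bash
python3 - <<'E'
from h import *
r2,z2=tilt(ry,np.radians(22))
p=np.array(get_state()['position'])
let_go();sleep(.3);move_l(p-.10*z2,.06);q=np.array(get_state()['position'])
move_l(q+[-.12,0,.12],.2)
sleep(3)
a=grab_frame('scene')['img'].astype(int);sleep(.35);F=grab_frame('scene');T=grab_frame('top')
print('motion',np.abs(F['img'].astype(int)-a)[150:240,170:260].mean(),np.abs(F['img'].astype(int)-a)[300:400,100:200].mean())
im=np.hstack([F['img'][140:240,170:270],T['img'][120:220,290:390]])[...,::-1]
cv2.imwrite('pics/p3.png',cv2.resize(np.clip(im*1.4,0,255).astype(np.uint8),(800,400),interpolation=cv2.INTER_CUBIC))
for n in('hook_grip','hook_curl','pail_hoop','pail_grip','scoop'):
    print(n,[[(np.round(d['centre'],1).tolist(),round(d['score'],2)) for d in tip_of(c,n)[:6]] for c in('scene','top')])
print(proj(F,[.657,-.071,.153]),proj(T,[.657,-.071,.153]),get_state()['clock'],get_state()['contact_force'])
E
```

```text
motion 2.134526748971193 2.216666666666667
hook_grip [[([207.4, 171.5], 0.95)], [([347.1, 165.2], 0.49)]]
hook_curl [[([212.9, 204.3], 0.67)], [([337.4, 168.3], 0.69)]]
pail_hoop [[([213.5, 207.8], 0.88), ([173.7, 270.0], 0.87), ([469.6, 237.0], 0.74), ([411.6, 285.9], 0.57)], [([340.9, 173.2], 0.94), ([145.8, 221.4], 0.91), ([126.8, 300.8], 0.9), ([221.6, 313.1], 0.69), ([321.0, 106.4], 0.66)]]
pail_grip [[([367.2, 221.0], 0.82), ([232.9, 199.7], 0.71), ([442.5, 233.7], 0.69), ([195.6, 258.9], 0.58)], [([340.5, 206.5], 0.92), ([160.9, 310.2], 0.88), ([163.7, 192.6], 0.71), ([328.1, 141.3], 0.68), ([227.0, 275.9], 0.59)]]
scoop [[([270.6, 206.8], 0.83)], [([316.1, 236.3], 0.85)]]
[212.94917901 205.73827881] [339.80977808 171.78309169] 35.1167 [-0.29867258 -0.31638089 -0.09128165]
```

View pics/p3.png

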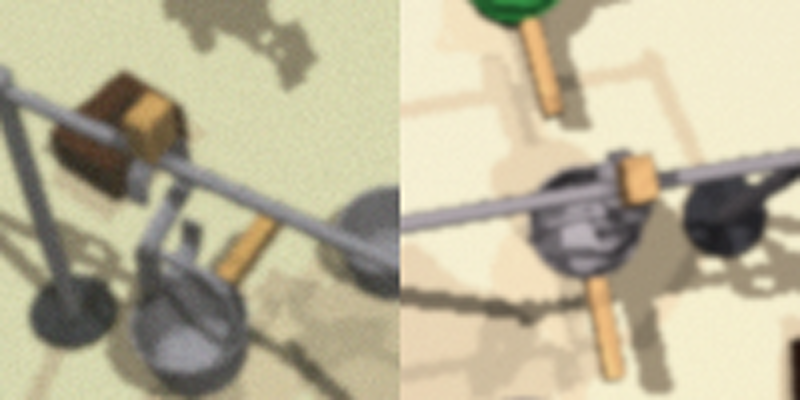

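The pail hangs by its hoop in the curl. The hoop is found at scene (213.5,207.8) and top (340.9,173.2), against the curl expected at (212.9,205.7) and (339.8,171.8). The image change between frames is at noise level, and the scoop is unmoved.

```bash
python3 -c "
from cell import *
sign_off();print(get_state()['clock'])"
```

```text
the job is handed in; nothing more can be done
the job is handed in; nothing more can be done
```

The S-hook is hanging on the rail by its upper curl, about 40 mm to the right (−y) of the rail's middle, and the steel cup with the hoop hangs in its lower curl. I handed the job in with about 35 s on the clock after the last check, well inside the 72 s limit; no verdict was reported.

**Last checks before hand-in:**
- **Fit:** the hoop showed within about 2 px of where the lower curl was expected, in both cameras.
- **Stillness:** two pictures 0.35 s apart differed only by image noise, so the cup was practically still.
- **Clear of the counter:** by the geometry its underside is about 35 mm above the counter; I did not measure this separately.
- **Scoop:** it was detected within about 2 px of where it started.
- **Robot:** the arm had backed off and was touching nothing, with under 0.5 N on the tool.

**Disagreements:**
- The networks' hook positions varied by a few pixels, at worst about 5 px in the scene view.
- I settled the curl position with a silhouette fit, which put the hook alone at about 4° from upright before the cup was hung.
- The hoop seated about 3 mm higher than that fit predicted.

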